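# Clear an oversize jar from the mouth of a jar guide

### The job

The big jar is stuck at the narrow mouth of the jar guide: nudge it straight back into the recess behind the mouth until it pushes the sliding stop there in by a few millimetres. Then slide the small jar out of the side slot, through the mouth and along the outlet lane until it pushes the sliding stop at the lane's end in by a few millimetres too. The jars are glass: slide them upright without lifting, press gently, never drive a stop to the end of its travel, and leave the other things on the bench where they are.

Things in the scene. Friction and masses are not known exactly. Their poses are not given: they have to be found in the camera images.
- guide: T-shaped jar guide, aluminium walls on a steel floor plate, fixed to the bench, open above. Origin: on the bench under the centre of the mouth, where the narrow neck begins; +y downstream along the outlet lane, +x along the side slot to its open end. Floor 6 mm, wall tops 34 mm above the bench. A sliding stop ends the outlet lane, another the recess; both centred on x = 0.
- outlet (a point): On the floor of the outlet lane, 45 mm past the mouth on its centre line; axes as the guide. Lane 52 mm wide (x -26 to 26 mm), guide y 0 to 115 mm; 45-degree lead-in 7 mm deep at the mouth. The rubber face of its stop (36 mm wide) is at guide y 72 to 104 mm, set differently each time and not reported: find it by feel.
- recess (a point): On the floor of the recess, 120 mm behind the mouth on its centre line; axes as the guide. Chamber and recess are one straight channel 66 mm wide (guide x -33 to 33 mm), y -7 to -190 mm. The rubber face of its stop (36 mm wide) is at guide y -196 to -160 mm, set differently each time and not reported: find it by feel.
- slot (a point): On the floor of the side slot, on its centre line (guide x 100 mm, y -33.5 mm); axes as the guide. Slot 53 mm wide (guide y -60 to -7 mm), from the chamber's +x side at x 33 mm to x 130 mm, where it is open.
- big_jar: Oversize glass jar with white lid, 62 mm across, 52 mm tall, about 0.3 kg, too wide for the 52 mm neck; stands against the mouth at the start, its front about 14 mm inside the neck. Origin: centre of its underside, z along its axis. Wanted in the recess against the recess stop.
- small_jar: Glass jar with white lid, 46 mm across, 52 mm tall, about 0.14 kg; fits the neck with 6 mm to spare; stands in the side slot at the start. Origin: centre of its underside, z along its axis. Wanted in the outlet lane against the outlet stop.
- back_stop (a joint): How far the recess stop has been pushed in (m): 0 at the start, 0.014 at its hard end; moves towards -y of the guide. Friction holds it, damped: about 6 N to move it slowly, 18 N at 100 mm/s; it stays where it is left. A few millimetres are wanted: more than 2 and less than 10 mm.
- out_stop (a joint): How far the outlet stop has been pushed in (m): 0 at the start, 0.014 at its hard end; moves towards +y of the guide. Friction holds it, damped: about 6 N to move it slowly, 18 N at 100 mm/s; it stays where it is left. A few millimetres are wanted: more than 2 and less than 10 mm.
- tip_box: Bystander: pipette tip box, 89 x 129 x 68 mm, on the bench. Origin: centre of its underside.
- media_bottle: Bystander: glass bottle with blue cap, 70 mm across, 150 mm tall. Origin: centre of its underside.
- canister: Bystander: steel canister with lid, 96 mm across, 98 mm tall. Origin: centre of its underside.
Mind the look-alikes: they are no part of the job. Leave any pink look-alike of the small_jar alone. What is shaped like the big_jar but brown or red is not meant.

How it is judged:
On the way, in this order (a step that is already met when the one before it is completed fails the run):
1. the big jar is back in the recess and has pushed its stop in by more than 2 and less than 10 mm (y of big_jar in the frame of guide below -0.125 m and x of big_jar in the frame of guide between -0.008 and 0.008 m and value of joint back_stop between 0.002 and 0.01 m), for 0.2 s.
2. the small jar is in the outlet lane and has pushed its stop in by more than 2 and less than 10 mm, the big jar still in the recess (all of step 1 and y of small_jar in the frame of guide above 0.047 m and x of small_jar in the frame of guide between -0.008 and 0.008 m and value of joint out_stop between 0.002 and 0.01 m), for 0.2 s.
At the end, for the whole second after the job is handed in: Big jar in the recess, centre over 125 mm behind the mouth; small jar in the outlet lane, centre over 47 mm past it; both within 8 mm of the centre line, upright within 0.1 rad, on the floor (underside below 10 mm), below 10 mm/s; each stop pushed in by more than 2 and less than 10 mm (all of step 2 and angle between each of big_jar, small_jar's own z axis and vertical below 0.1 rad and linear speed of each of big_jar, small_jar below 0.01 m/s and z of each of big_jar, small_jar in the frame of guide below 0.01 m); the robot touches nothing.
It fails at once if a jar is pressed by the gripper with more than 20 N (contact force between the fingers and big_jar above 20 N or contact force between the fingers and small_jar above 20 N).
It fails at once if a jar is lifted more than 12 mm off the guide's floor (z of any of big_jar, small_jar in the frame of guide above 0.018 m).
It fails at once if a jar is tipped by more than 0.5 rad (angle between any of big_jar, small_jar's own z axis and vertical above 0.5 rad).
It fails at once if a sliding stop is driven to the end of its travel (over 13.5 mm) (value of joint any of back_stop, out_stop above 0.0135 m).
It fails at once if the tip box, bottle or canister is moved by more than 20 mm (distance of any of tip_box, media_bottle, canister from where it was at the start of the episode above 0.02 m).
It also fails if it takes over 67 s, if anything falls off the work surface, if the arm or the gripper's body presses on something with over 40 N, if the wrist force passes 120 N, or if a joint passes its speed limit or range.

### The arm

A 7-joint arm with a two-finger parallel gripper is mounted at the origin on the work surface. World frame = base frame: x ahead of the robot, y to its left, z up, the work surface at z = 0. Lengths are in m, angles in rad, forces in N, time in s.
With the tool pointing down it reaches from about 0.425 to 0.95 m from the base axis. Payload 4.7 kg.
Tool frame: the origin (TCP) lies on the centre line of the jaws, within the pads' length; the fingertips stand robot.nose_length ahead of it and the grasp point (between the pads) lies 8 mm behind it (robot.nose_length is the distance from the TCP to the fingertips, in m); z points along the fingers, x is the direction in which the jaws open and shut, and the axes are right-handed (so a half turn about z gives the same grasp; the last joint's range is limited). The gripper opens to 85 mm and grips with 20 to 120 N. Pads are 22 mm wide; open, the fingers measure 114 mm over their backs; the gripper's body (76 mm by 85 mm) begins 54 mm behind the grasp point. The pads swing forward as they close: fully open they stand 13 mm farther back than shut.
Start: joints at [1.119, 0.469, -0.049, 1.532, 0.024, 1.141, -0.082], TCP at [0.277, -0.616, 0.242] pointing down, gripper open.
Joint ranges: [-2.59, 2.59], [-0.33, 1.99], [-1.39, 1.29], [0.1, 2.45], [-1.04, 4.18], [0.21, 1.99], [-2.66, 2.66]. Speed limits (rad/s): [2.57, 2.57, 3.14, 3.14, 3.14, 3.14, 3.14].

### API

Orientations are given as [roll, pitch, yaw] about the fixed x, y, z axes, in that order (R = Rz(yaw) Ry(pitch) Rx(roll)).
In Python, from plant import robot gives the robot as it stands. Calls block until the motion is done:
- robot.goto(position, orientation): joint-space move of the TCP to a pose.
- robot.move_straight(position, vel=0.15, attitude=None, contact_N=None): straight line of the TCP; attitude=None keeps the orientation; vel is the mean speed in m/s. With contact_N (N) it stops when the force on the tool has changed by that much, and returns True; else False.
- robot.move_joints(angles): joint-space move.
- robot.grip(opening, strength=None): opening from 0.0 (shut) to 1.0 (fully open); strength is the grip in N (None keeps the last); returns when the fingers have stopped.
- robot.sleep(seconds).
- robot.inverse_kinematics(position, orientation): joint angles nearest the present ones, or None.
- robot.sense(): the state.
- robot.grab_frame(name): name is "side" or "top" or "wrist"; returns a dict with "image" (420x560x3 uint8, red, green, blue), "range_z" (420x560 float32, m along the optical axis (not along the pixel's ray), 0 where there is no reading), "fx", "fy", "cx", "cy" (pixels), "R" (3x3) and "t" (3): a world point X has camera coordinates R X + t. Camera axes: x right, y down, z forward; pixel columns grow to the right and rows downward; lengths in m; the calibration is good to about 2 mm. A picture is of the moment at which its call begins.
A pose or a line that the arm cannot do raises robot.IKError and nothing moves.
- robot.close_job(): hands the job in, once; it reports no verdict.
The state is a dict: "t": time; "joint_pos": joint angles; "joint_velocities": joint speeds; "effort": joint torques, N m; "tcp_pos": TCP position; "tcp_rot": TCP orientation; "wrist_force": force on the tool from outside, world axes, zero at the start; "torque": the same for the moment, N m; "opening": opening from 0.0 (shut) to 1.0 (fully open).
Only numpy, scipy, OpenCV 4.12 (cv2) and the standard library are available. Lean on these libraries where they do the work, as an engineer would, in place of code of your own. Each camera call takes 0.05 s, during which the arm holds its last target.

## Working session

There is one attempt and no reset: what is moved stays moved. The work goes in short steps, each a Python script; the robot and the scene stay as the last script left them, time stands still between calls to the robot, and variables do not carry over. Pictures are saved under pics/ and viewed, and the job is handed in when it is done.

```bash
ls; mkdir -p pics
python3 - <<'E'
from plant import robot
import cv2,numpy as np,pickle
s=robot.sense();print(s, robot.nose_length)
for n in ["side","top","wrist"]:
    f=robot.grab_frame(n);cv2.imwrite(f"pics/{n}0.png",f["image"][:,:,::-1])
    pickle.dump(f,open(f"{n}0.pkl","wb"))
    print(n,f["fx"],f["cx"],f["cy"],f["R"].round(3).tolist(),f["t"], -f["R"].T@f["t"])
E
```

```text
pics
{'t': 0.0, 'joint_pos': array([ 1.1191367 ,  0.46946444, -0.04857825,  1.53368721,  0.02413336,
        1.14102052, -0.08232997]), 'joint_velocities': array([ 0.00042089,  0.00041625,  0.0019712 ,  0.00087946,  0.001164  ,
       -0.00026193, -0.00014723]), 'effort': array([-4.14159222e-04, -5.10319376e+01, -4.64383245e-02, -2.37714118e+01,
        1.07903671e-02,  7.47236802e-03, -8.05859273e-07]), 'tcp_pos': array([ 0.27669887, -0.61506055,  0.24124871]), 'tcp_rot': array([ 3.14148080e+00,  1.98975560e-03, -1.14803626e+00]), 'wrist_force': array([-0.20280333, -0.37904333,  0.34069685]), 'torque': array([ 0.01050229,  0.08530281, -0.01371674]), 'opening': 0.9978722740399775} 0.011
side 435.5003831541041 283.47058070856394 210.73321403581284 [[0.991, -0.137, -0.011], [-0.102, -0.675, -0.73], [0.092, 0.725, -0.683]] [-0.51247043  0.09914704  1.11860632] [ 0.4147037 -0.8136268  0.830523 ]
top 395.5947445532086 282.8620487926848 205.55741366515355 [[0.017, -1.0, -0.024], [-0.993, -0.014, -0.119], [0.119, 0.026, -0.993]] [0.02381324 0.56144566 1.05701248] [0.43142085 0.0039508  1.11665757]
wrist 320.08753392917475 283.9963738062893 208.06876299738295 [[0.41, -0.912, -0.002], [-0.862, -0.389, 0.324], [-0.297, -0.131, -0.946]] [-0.67266745 -0.0422115   0.3806022 ] [ 0.3525309  -0.57993034  0.37218827]
```

View pics/side0.png

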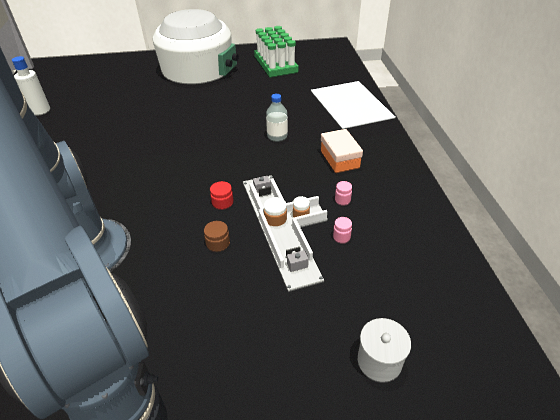

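View pics/top0.png

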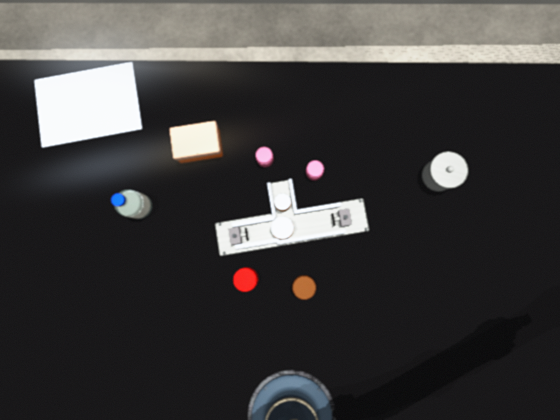

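The top view shows the guide's slot pointing up, with the outlet at left and the recess at right. In top-view pixels:
- **White lids inside the guide:** (282,229) is big and (283,202) is small.
- **Look-alikes:** pink at (264,156) and (315,170), red at (245,280), brown at (304,288).

I choose the two white lids inside the guide and will check them in a close crop.

Run:
```python
import cv2,pickle
f=pickle.load(open("top0.pkl","rb"));im=f["image"][165:270,200:385,::-1]
cv2.imwrite("pics/crop_top.png",cv2.resize(im,None,fx=4.3,fy=4.3,interpolation=cv2.INTER_CUBIC))
f=pickle.load(open("side0.pkl","rb"));im=f["image"][165:295,230:340,::-1]
cv2.imwrite("pics/crop_side.png",cv2.resize(im,None,fx=4.6,fy=4.6,interpolation=cv2.INTER_CUBIC))
```

```text
(no output)
```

View pics/crop_top.png

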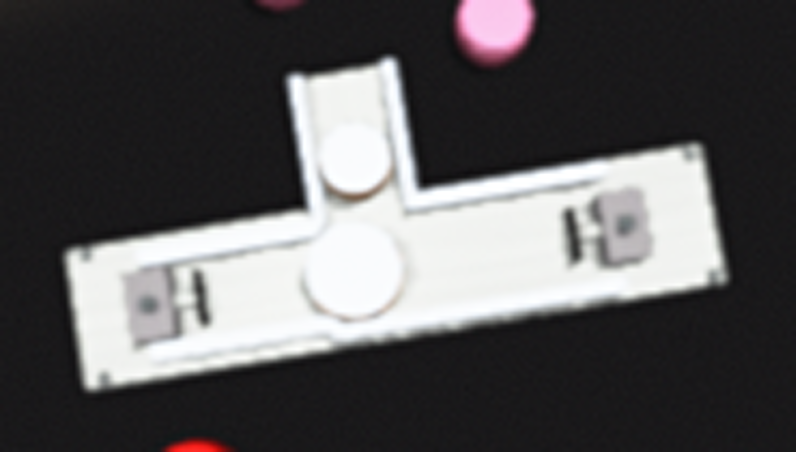

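View pics/crop_side.png

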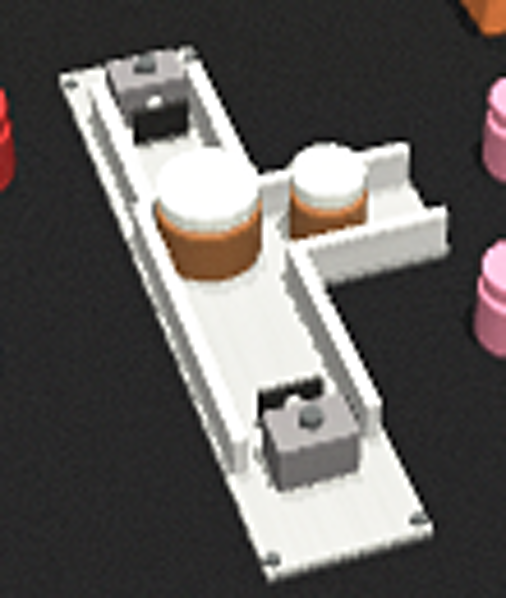

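The crops confirm white lids on amber bodies inside the guide. Next is a coarse pose, then a closer wrist view.

```bash
cat > h.py <<'E'
import numpy as np,cv2
def ray(f,uv,z):
    uv=np.atleast_2d(uv).astype(float)
    d=np.c_[(uv[:,0]-f["cx"])/f["fx"],(uv[:,1]-f["cy"])/f["fy"],np.ones(len(uv))]
    R=np.array(f["R"]);c=-R.T@np.array(f["t"]);d=d@R
    return c+d*((z-c[2])/d[:,2])[:,None]
def cloud(f):
    Z=f["range_z"];v,u=np.mgrid[:Z.shape[0],:Z.shape[1]]
    P=np.stack([(u-f["cx"])/f["fx"]*Z,(v-f["cy"])/f["fy"]*Z,Z],-1)
    W=(P-np.array(f["t"]))@np.array(f["R"]);W[Z<=0]=np.nan
    return W
E
python3 - <<'E'
from h import *;import pickle
f=pickle.load(open("top0.pkl","rb"))
c=lambda p:np.array(p)/4.3+[200,165]
print(ray(f,c([[65,250],[703,145],[727,283],[88,390]]),.006).round(3))
print("big",ray(f,c([[353,270]]),.058),"small",ray(f,c([[354,158]]),.058))
print("slot end",ray(f,c([[296,74],[390,62]]),.034))
W=cloud(f)
for n,p in dict(big=(353,270),small=(354,158),outblk=(150,300),backblk=(625,225),floor=(480,230)).items():
    u,v=c(p).round().astype(int);print(n,W[v,u].round(4))
E
```

```text
[[ 0.512  0.224  0.006]
 [ 0.587 -0.194  0.006]
 [ 0.497 -0.209  0.006]
 [ 0.421  0.206  0.006]]
big [[0.49811902 0.03306101 0.058     ]] small [[0.56845744 0.033663   0.058     ]]
slot end [[0.62577637 0.07278846 0.034     ]
 [0.63441947 0.01216285 0.034     ]]
big [0.4976 0.0333 0.0578]
small [0.5681 0.0346 0.0553]
outblk [0.4774 0.1609 0.0447]
backblk [ 0.5311 -0.1369  0.0426]
floor [ 0.5303 -0.0492  0.0051]
```

```bash
cat >> h.py <<'E'
YAW=0.179; O=np.array([0.495,0.050])
def gx(yaw=None):
    y=YAW if yaw is None else yaw
    return np.array([np.cos(y),np.sin(y)]),np.array([-np.sin(y),np.cos(y)])
def g2w(x,y,z):
    a,b=gx();p=O+x*a+y*b;return [p[0],p[1],z]
def w2g(P):
    a,b=gx();d=np.asarray(P)[...,:2]-O;return np.stack([d@a,d@b],-1)
E
python3 - <<'E'
from h import *;import pickle
from plant import robot
for yaw in (YAW,YAW-np.pi,YAW+np.pi/2,YAW-np.pi/2):
  for p in ((0,.03,.03),(0,-.12,.03),(.1,-.0335,.03),(0,-.08,.03),(0,-.03,.32)):
    j=robot.inverse_kinematics(g2w(*p),[np.pi,0,yaw]);print(round(yaw,2),p,None if j is None else np.round(j,2))
robot.goto(g2w(0,-.035,.30),[np.pi,0,YAW]);print(robot.sense()["t"],robot.sense()["tcp_pos"])
f=robot.grab_frame("wrist");cv2.imwrite("pics/wrist1.png",f["image"][:,:,::-1]);pickle.dump(f,open("wrist1.pkl","wb"))
E
```

```text
0.18 (0, 0.03, 0.03) [ 0.19  0.55 -0.55  2.1   0.49  0.62 -0.52]
0.18 (0, -0.12, 0.03) [ 0.45  0.57 -0.51  2.05  0.46  0.64 -0.19]
0.18 (0.1, -0.0335, 0.03) [ 0.31  0.69 -0.6   1.86  0.54  0.77 -0.41]
0.18 (0, -0.08, 0.03) [ 0.38  0.56 -0.51  2.07  0.46  0.62 -0.27]
0.18 (0, -0.03, 0.32) [ 0.52  0.18 -0.74  1.8   0.13  1.21 -0.07]
-2.96 (0, 0.03, 0.03) [-1.03  0.8   1.1   2.17 -1.02  0.85 -2.22]
-2.96 (0, -0.12, 0.03) [-0.72  0.84  1.1   2.11 -1.02  0.89 -1.95]
-2.96 (0.1, -0.0335, 0.03) [-0.84  0.93  1.1   1.92 -1.02  0.99 -2.21]
-2.96 (0, -0.08, 0.03) [-0.8   0.82  1.1   2.14 -1.02  0.87 -2.02]
-2.96 (0, -0.03, 0.32) None
1.75 (0, 0.03, 0.03) [ 0.26  0.57 -0.64  2.1   0.57  0.64  0.98]
1.75 (0, -0.12, 0.03) [ 0.54  0.6  -0.63  2.04  0.56  0.67  1.29]
1.75 (0.1, -0.0335, 0.03) [ 0.39  0.73 -0.72  1.85  0.65  0.81  1.08]
1.75 (0, -0.08, 0.03) [ 0.47  0.59 -0.64  2.07  0.57  0.66  1.2 ]
1.75 (0, -0.03, 0.32) [ 0.69  0.23 -0.95  1.79  0.2   1.22  1.43]
-1.39 (0, 0.03, 0.03) [ 0.09  0.52 -0.42  2.11  0.37  0.58 -1.99]
-1.39 (0, -0.12, 0.03) [ 0.22  0.52 -0.22  2.06  0.2   0.58 -1.53]
-1.39 (0.1, -0.0335, 0.03) [ 0.07  0.62 -0.27  1.87  0.24  0.68 -1.73]
-1.39 (0, -0.08, 0.03) [ 0.17  0.51 -0.25  2.08  0.22  0.57 -1.63]
-1.39 (0, -0.03, 0.32) [ 0.4   0.16 -0.59  1.81  0.1   1.2  -1.61]
2.5417 [0.50149684 0.01422412 0.29978632]
```

View pics/wrist1.png

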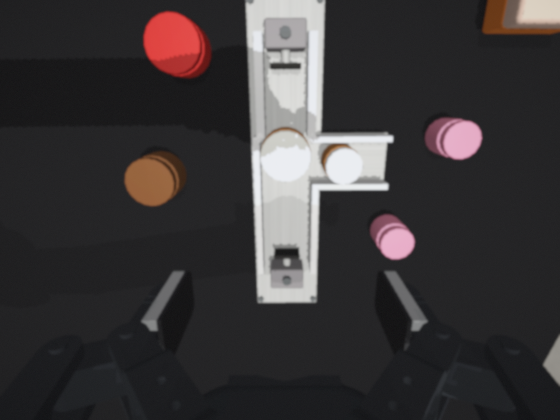

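Run:
```python
import cv2,pickle
f=pickle.load(open("wrist1.pkl","rb"));im=f["image"][100:240,235:400,::-1]
cv2.imwrite("pics/w1a.png",cv2.resize(im,None,fx=4.2,fy=4.2,interpolation=cv2.INTER_CUBIC))
im=f["image"][0:140,235:400,::-1]
cv2.imwrite("pics/w1b.png",cv2.resize(im,None,fx=4.2,fy=4.2,interpolation=cv2.INTER_CUBIC))
im=f["image"][180:310,235:400,::-1]
cv2.imwrite("pics/w1c.png",cv2.resize(im,None,fx=4.2,fy=4.2,interpolation=cv2.INTER_CUBIC))
```

```text
(no output)
```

View pics/w1a.png

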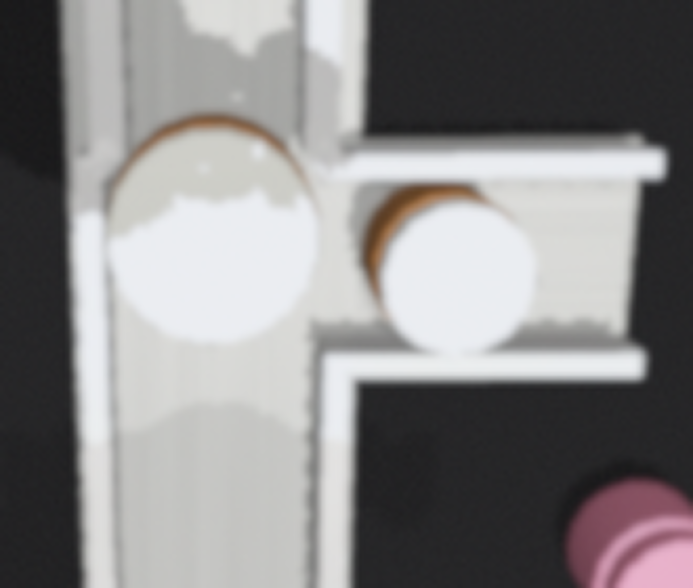

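View pics/w1b.png

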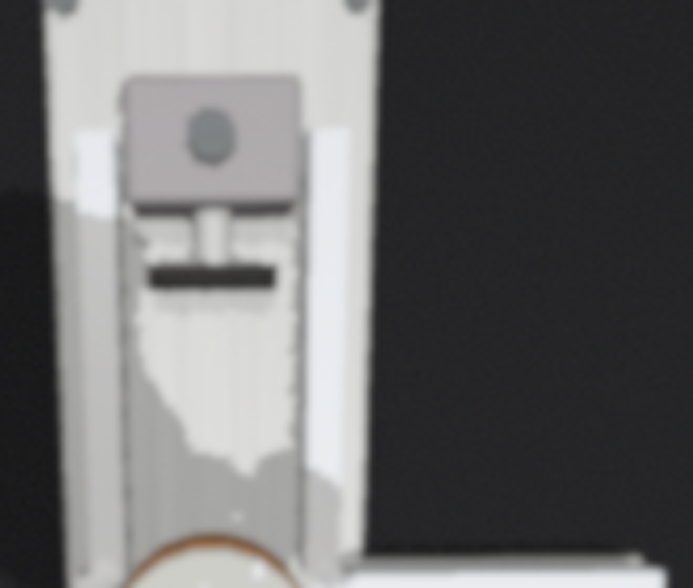

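View pics/w1c.png

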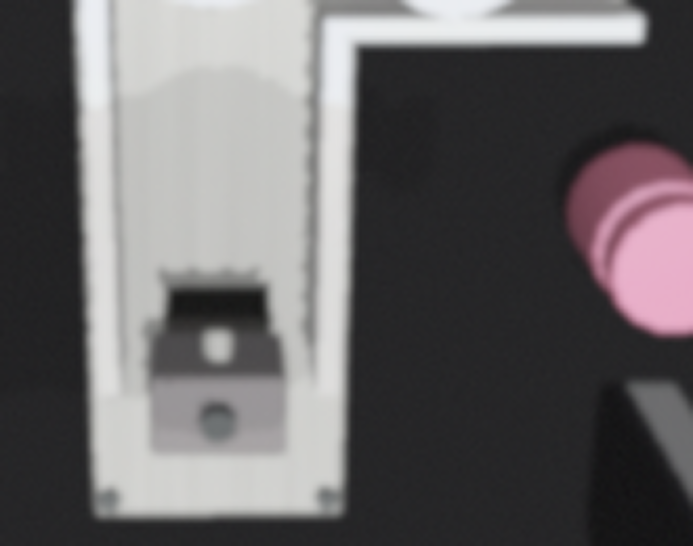

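Run:
```python
from h import *;import pickle
f=pickle.load(open("wrist1.pkl","rb"))
A=lambda p:np.array(p)/4.2+[235,100]-.5*(1-1/4.2)
B=lambda p:np.array(p)/4.2+[235,0]-.4
C=lambda p:np.array(p)/4.2+[235,180]-.4
def sh(n,p,z):
    P=ray(f,p,z);print(n,P.round(4)[:,:2].tolist(),w2g(P).round(4).tolist())
sh("slot +y wall inner edge(y=-7)",A([[400,180],[640,180]]),.034)
sh("slot -y wall inner edge(y=-60)",A([[400,351],[630,350]]),.034)
sh("slot ends x=130",A([[664,165],[645,365]]),.034)
sh("chamber left inner x=-33",np.r_[A([[109,400]]),C([[118,380]])],.034)
sh("chamber right inner x=33",np.r_[A([[324,400]]),C([[318,380]])],.034)
sh("lane left/right inner x=-26/26",B([[122,200],[126,400],[310,200],[304,400]]),.034)
sh("lane wall ends (y=115?)",B([[95,130],[330,128]]),.034)
sh("plate end far corners",C([[95,517],[344,516]]),.006)
sh("out stop rubber near top edge",B([[148,290],[275,290],[148,268],[275,268]]),.03)
sh("back rubber",C([[168,290],[267,290]]),.03)
W=cloud(f)
for n,c0 in (("big",(212,240)),("small",(458,278))):
    sh(n,A([c0]),.058); u,v=A(c0).round().astype(int);print(W[v,u])
for n,p in (("outrub",B((210,278))),("outblk",B((160,100))),("backrub",C((215,290))),("backblk",C((180,430))),("wall",A((500,165)))):
    u,v=p.round().astype(int);print(n,W[v,u].round(4),w2g(W[v,u]).round(4))
```

```text
slot +y wall inner edge(y=-7) [[0.5502, 0.0574], [0.619, 0.0697]] [[0.0556, -0.0025], [0.1255, -0.0027]]
slot -y wall inner edge(y=-60) [[0.5615, 0.0073], [0.6301, 0.0199]] [[0.0579, -0.0538], [0.1276, -0.0537]]
slot ends x=130 [[0.6246, 0.0751], [0.6359, 0.0162]] [[0.132, 0.0016], [0.1327, -0.0584]]
chamber left inner x=-33 [[0.4769, -0.0235], [0.4966, -0.1317]] [[-0.0309, -0.0691], [-0.0308, -0.1791]]
chamber right inner x=33 [[0.5419, -0.0119], [0.5623, -0.1199]] [[0.0352, -0.0693], [0.036, -0.1792]]
lane left/right inner x=-26/26 [[0.4541, 0.147], [0.463, 0.0977], [0.5033, 0.1558], [0.5117, 0.1064]] [[-0.023, 0.1028], [-0.023, 0.0526], [0.027, 0.1026], [0.0265, 0.0525]]
lane wall ends (y=115?) [[0.4445, 0.1621], [0.5051, 0.1734]] [[-0.0297, 0.1193], [0.0319, 0.1196]]
plate end far corners [[0.4978, -0.2062], [0.5887, -0.1895]] [[-0.0429, -0.2526], [0.0495, -0.2524]]
out stop rubber near top edge [[0.4642, 0.1268], [0.4985, 0.1329], [0.4633, 0.1322], [0.4974, 0.1383]] [[-0.0166, 0.0811], [0.0182, 0.081], [-0.0165, 0.0866], [0.0181, 0.0865]]
back rubber [[0.5077, -0.098], [0.5398, -0.0922]] [[-0.0139, -0.1479], [0.0187, -0.1479]]
big [[0.4986, 0.0346]] [[0.0008, -0.0158]]
[0.49854529 0.03411445 0.05698538]
small [[0.5683, 0.0362]] [[0.0697, -0.0266]]
[0.56878923 0.03602028 0.05780418]
outrub [0.481  0.1322 0.0346] [0.0008 0.0834]
outblk [0.4609 0.1712 0.0404] [-0.012   0.1254]
backrub [ 0.5248 -0.1038  0.0132] [ 0.002  -0.1567]
backblk [ 0.5191 -0.144   0.039 ] [-0.0108 -0.1952]
wall [0.5783 0.0666 0.0336] [0.0849 0.0015]
```

The guide frame fits: the chamber and lane centre lines agree to under 1 mm, and y is good to about 2 mm. I'll shift the origin and start pushing the big jar from the lane side.

```bash
cat >> h.py <<'E'
_a,_b=gx(); O=O+.0022*_a+.0045*_b
def st(robot,m=""):
    s=robot.sense();g=w2g(s["tcp_pos"]);a,b=gx();F=s["wrist_force"]
    print(m,"t%.2f"%s["t"],"g",g.round(4),"z%.4f"%s["tcp_pos"][2],"F gx %.1f gy %.1f z %.1f"%(F[:2]@a,F[:2]@b,F[2]),"op %.2f"%s["opening"],flush=True)
E
python3 - <<'E'
from h import *
from plant import robot
D=[np.pi,0,YAW]
robot.grip(.12,20)
st(robot,"grip")
robot.goto(g2w(0,.037,.10),D);st(robot,"above")
print(robot.move_straight(g2w(0,.037,.025),vel=.08,contact_N=5));st(robot,"down")
f=robot.grab_frame("side");cv2.imwrite("pics/side2.png",cv2.resize(f["image"][140:300,200:380,::-1],None,fx=3.7,fy=3.7,interpolation=cv2.INTER_CUBIC))
f=robot.grab_frame("wrist");cv2.imwrite("pics/wrist2.png",f["image"][:,:,::-1])
E
```

```text
grip t3.29 g [-0.0022 -0.0395] z0.3000 F gx -0.7 gy 0.7 z -0.9 op 0.12
above t4.16 g [0.0013 0.0366] z0.1010 F gx -0.3 gy 0.0 z 0.1 op 0.12
False
down t5.25 g [0.0004 0.0371] z0.0254 F gx -0.4 gy 0.2 z -0.5 op 0.12
```

View pics/side2.png

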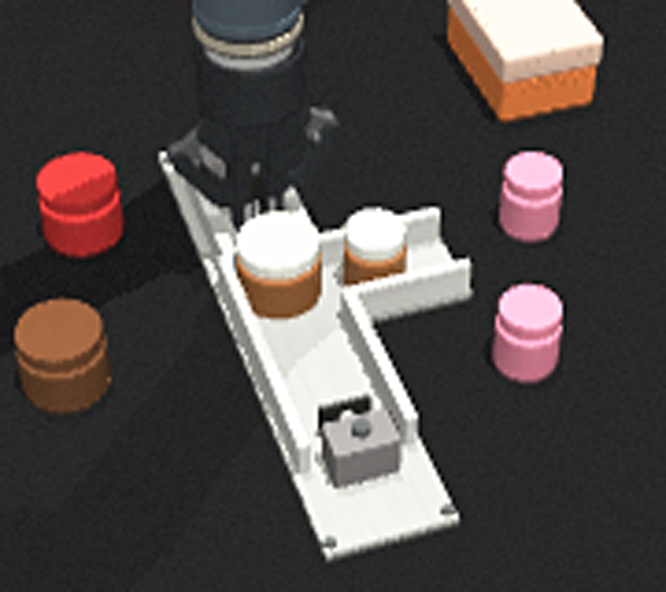

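View pics/wrist2.png

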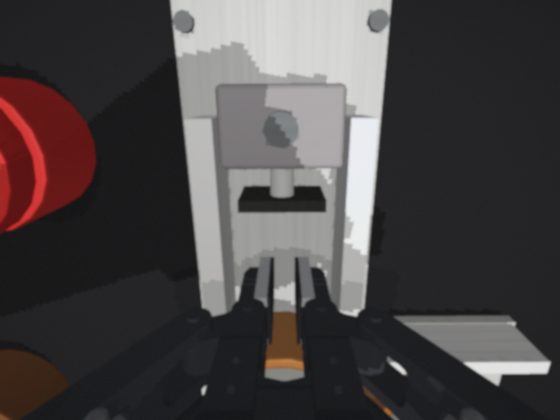

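The side view shows the fingers down between the big jar and the outlet stop. The wrist view shows them centred in the lane, with fingertips near (265..300, 260), the stop's rubber at row 205 and the amber jar in the gap at (285,340). Now I push the big jar back by feel.

Run:
```python
from h import *
from plant import robot
r=robot.move_straight(g2w(0,.015,.025),vel=.03,contact_N=5);st(robot,f"touch {r}")
r=robot.move_straight(g2w(0,-.06,.025),vel=.04,contact_N=5);st(robot,f"seg1 {r}")
```

```text
touch False t6.23 g [-0.      0.0148] z0.0250 F gx -0.9 gy 0.1 z -0.1 op 0.12
seg1 False t8.26 g [-0.   -0.06] z0.0250 F gx -0.5 gy 1.5 z -0.6 op 0.12
```

Run:
```python
from h import *
from plant import robot
r=robot.move_straight(g2w(0,-.125,.025),vel=.02,contact_N=3.5);st(robot,f"seg2 {r}")
robot.sleep(.1);st(robot)
f=robot.grab_frame("side");cv2.imwrite("pics/side3.png",cv2.resize(f["image"][140:300,200:380,::-1],None,fx=3.7,fy=3.7,interpolation=cv2.INTER_CUBIC))
```

```text
seg2 True t9.93 g [-0.0002 -0.09  ] z0.0247 F gx 0.2 gy -0.3 z 0.1 op 0.12
 t10.03 g [-0.0006 -0.0898] z0.0244 F gx -0.1 gy 0.8 z -0.2 op 0.12
```

View pics/side3.png

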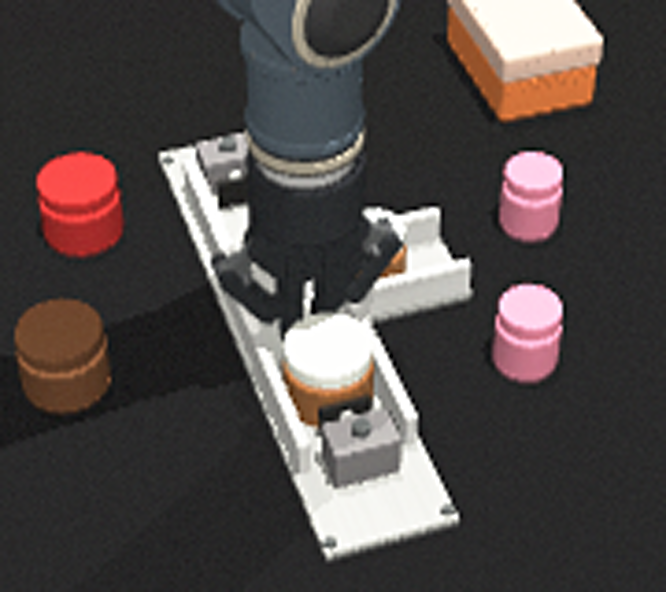

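The jar now touches the rubber at (345,405) in the crop. I'll push it in by about 5.5 mm.

Run:
```python
from h import *
from plant import robot
y0=-.0898
for y in (y0-.003,y0-.0055):
    r=robot.move_straight(g2w(0,y,.025),vel=.012,contact_N=12);st(robot,f"{r}")
robot.sleep(.3);st(robot)
f=robot.grab_frame("side");cv2.imwrite("pics/side4.png",cv2.resize(f["image"][140:300,200:380,::-1],None,fx=3.7,fy=3.7,interpolation=cv2.INTER_CUBIC))
```

```text
False t10.53 g [ 0.0001 -0.0906] z0.0249 F gx 0.1 gy 5.0 z 0.7 op 0.12
False t10.89 g [ 0.0002 -0.0924] z0.0249 F gx 0.0 gy 6.7 z -0.6 op 0.12
 t11.19 g [ 0.0002 -0.0925] z0.0249 F gx 0.4 gy 7.0 z -0.1 op 0.12
```

View pics/side4.png

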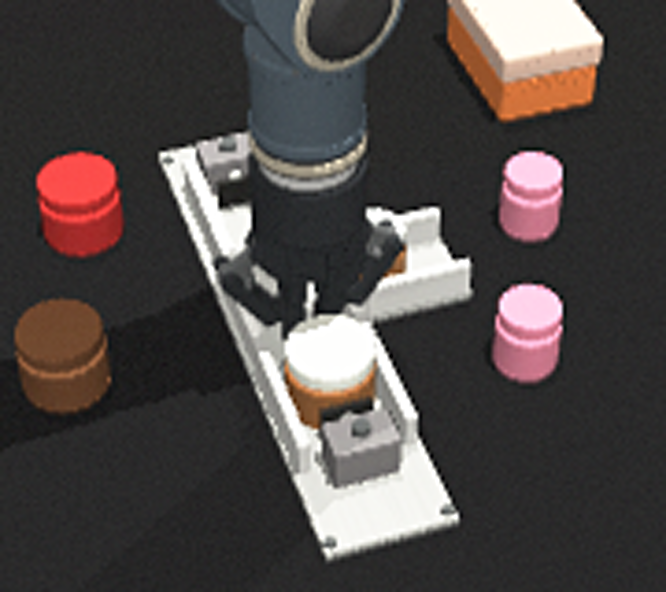

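The arm yields about 2.8 mm at 7 N, so the actual push is only about 2 mm so far. I'll go on by actual TCP position, about 3.8 mm more.

Run:
```python
from h import *
from plant import robot
for y in (-.0973,-.0991):
    r=robot.move_straight(g2w(0,y,.025),vel=.012,contact_N=8);st(robot,f"{r}")
robot.sleep(.3);st(robot)
robot.move_straight(g2w(0,-.08,.025),vel=.05);st(robot,"back")
robot.move_straight(g2w(0,-.06,.12),vel=.15);st(robot,"up")
import pickle
f=robot.grab_frame("side");pickle.dump(f,open("side5.pkl","wb"));cv2.imwrite("pics/side5.png",cv2.resize(f["image"][140:300,200:380,::-1],None,fx=3.7,fy=3.7,interpolation=cv2.INTER_CUBIC))
```

```text
False t11.56 g [ 0.0002 -0.0944] z0.0249 F gx 1.0 gy 6.8 z -0.6 op 0.12
False t11.86 g [ 0.0002 -0.0961] z0.0249 F gx 0.6 gy 6.6 z -0.6 op 0.12
 t12.16 g [ 0.0002 -0.0962] z0.0249 F gx 0.8 gy 6.9 z -0.9 op 0.12
back t12.69 g [ 0.     -0.0802] z0.0251 F gx -0.8 gy -1.1 z -0.0 op 0.12
up t13.49 g [-0.0007 -0.0605] z0.1194 F gx -0.1 gy 0.1 z -0.6 op 0.12
```

View pics/side5.png

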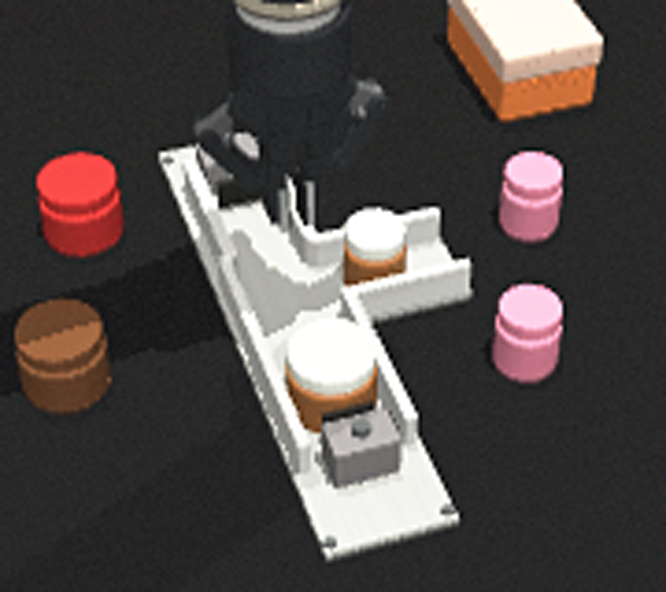

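The big jar now sits in the recess at crop (332,350) against its stop, upright. The push was held at a steady 6.8 N for a net travel of about 5.5 mm. Next I turn the tool and go into the slot behind the small jar.

Run:
```python
from h import *;import pickle
from plant import robot
D=[np.pi,0,YAW+np.pi/2]
robot.goto(g2w(.110,-.0335,.14),D);st(robot,"above")
f=robot.grab_frame("wrist");cv2.imwrite("pics/wrist6.png",f["image"][:,:,::-1]);pickle.dump(f,open("wrist6.pkl","wb"))
r=robot.move_straight(g2w(.110,-.0335,.025),vel=.1,contact_N=5);st(robot,f"down {r}")
f=robot.grab_frame("side");cv2.imwrite("pics/side6.png",cv2.resize(f["image"][140:300,200:380,::-1],None,fx=3.7,fy=3.7,interpolation=cv2.INTER_CUBIC))
```

```text
above t14.72 g [ 0.1094 -0.0336] z0.1392 F gx 0.7 gy -0.6 z 0.4 op 0.13
down False t16.07 g [ 0.1106 -0.0334] z0.0258 F gx 0.1 gy 0.2 z 1.3 op 0.12
```

View pics/wrist6.png

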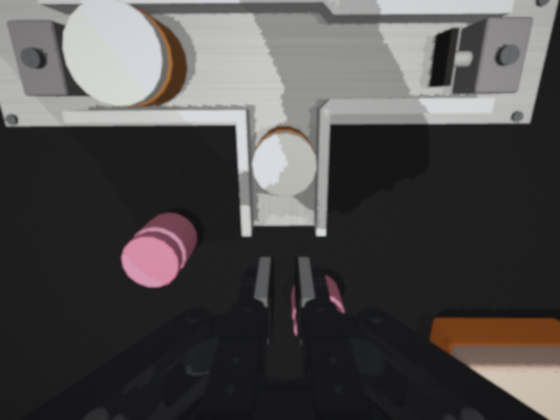

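View pics/side6.png

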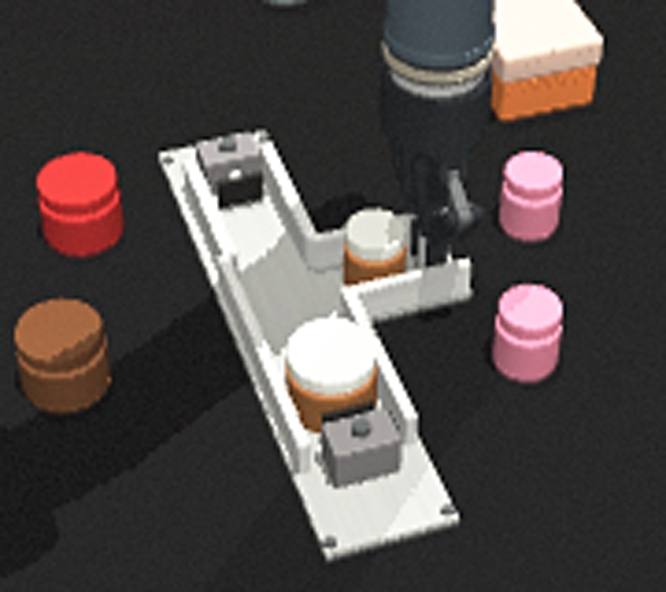

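The wrist view shows the fingers centred on the slot (252–318) behind the small jar at (284,160). The big jar is at (118,52) against its stop. I push in −x until the jar's centre reaches x ≈ 0.

Run:
```python
from h import *;import pickle
from plant import robot
f=pickle.load(open("wrist6.pkl","rb"))
print("big now",w2g(ray(f,[[118,53]],.058)),"small",w2g(ray(f,[[284,162]],.058)))
r=robot.move_straight(g2w(.034,-.0335,.025),vel=.04,contact_N=6);st(robot,f"push {r}")
robot.move_straight(g2w(.055,-.0335,.025),vel=.08);st(robot)
robot.move_straight(g2w(.055,-.0335,.13),vel=.2);st(robot)
f=robot.grab_frame("wrist");cv2.imwrite("pics/wrist7.png",f["image"][:,:,::-1]);pickle.dump(f,open("wrist7.pkl","wb"))
```

```text
big now [[-0.00047834 -0.13203861]] small [[ 0.06557665 -0.03229266]]
push False t18.18 g [ 0.0341 -0.0335] z0.0250 F gx 0.3 gy 0.1 z 0.6 op 0.11
 t18.59 g [ 0.055  -0.0333] z0.0248 F gx 0.4 gy -0.3 z -0.3 op 0.12
 t19.27 g [ 0.054 -0.034] z0.1291 F gx -0.2 gy -0.4 z -0.1 op 0.12
```

View pics/wrist7.png

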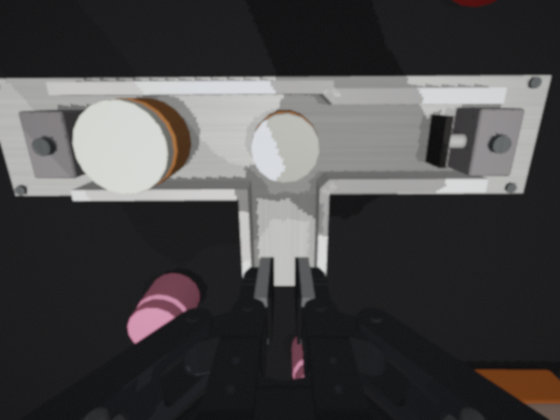

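Run:
```python
from h import *;import pickle
f=pickle.load(open("wrist7.pkl","rb"))
im=f["image"];hsv=cv2.cvtColor(im,cv2.COLOR_RGB2HSV)
W=cloud(f)
m=((W[...,2]>.05)&(W[...,2]<.066)).astype(np.uint8)
n,l,s,c=cv2.connectedComponentsWithStats(m)
for i in range(1,n):
    if s[i,4]>800:
        P=W[l==i];print(s[i],c[i].round(1),"g",w2g(ray(f,[c[i]],.058)).round(4),"cloud mean",w2g(np.nanmedian(P,0)).round(4),np.nanmedian(P[:,2]).round(4))
print("wall +x slot edges y=-60,-7",w2g(ray(f,[[253,215],[318,215]],.034)))
print("chamber walls x -33/33 ",w2g(ray(f,[[220,95],[220,188]],.034)))
print("lane wall end y115",w2g(ray(f,[[505,96],[487,185]],.034)))
```

```text
[  72  100  100   95 7278] [121.3 146.2] g [[-0.0017 -0.1346]] cloud mean [-0.0016 -0.135 ] 0.0572
[ 250  113   69   70 3707] [284.3 147.9] g [[-0.0006 -0.0326]] cloud mean [-0.0005 -0.0326] 0.0573
[127 307  48  37 950] [146.3 322.3] g [[ 0.1306 -0.1372]] cloud mean [ 0.1351 -0.1414] 0.0512
wall +x slot edges y=-60,-7 [[ 0.05281494 -0.05608212]
 [ 0.05282059 -0.0072581 ]]
chamber walls x -33/33  [[-0.03219045 -0.07539589]
 [ 0.03184226 -0.07952159]]
lane wall end y115 [[-0.03151353  0.11449413]
 [ 0.02961444  0.11492769]]
```

Small jar is at (-1, -33) mm and the big jar at y ≈ -135 mm. Next I go down behind the small jar and push it downstream.

Run:
```python
from h import *;import pickle
from plant import robot
D=[np.pi,0,YAW]
robot.goto(g2w(0,-.077,.13),D);st(robot,"above")
r=robot.move_straight(g2w(0,-.077,.025),vel=.1,contact_N=5);st(robot,f"down {r}")
r=robot.move_straight(g2w(0,-.035,.025),vel=.04,contact_N=6);st(robot,f"push {r}")
r=robot.move_straight(g2w(0,.005,.025),vel=.04,contact_N=6);st(robot,f"push {r}")
f=robot.grab_frame("wrist");cv2.imwrite("pics/wrist8.png",f["image"][:,:,::-1])
```

```text
above t20.46 g [-0.0001 -0.0767] z0.1295 F gx -0.0 gy -0.4 z 0.2 op 0.12
down False t21.66 g [ 0.0005 -0.077 ] z0.0255 F gx 0.6 gy 0.2 z 0.9 op 0.12
push False t22.86 g [-0.0002 -0.0349] z0.0249 F gx -0.3 gy 0.0 z -0.3 op 0.12
push False t24.01 g [0.0001 0.0048] z0.0250 F gx -0.3 gy -0.3 z 0.5 op 0.12
```

View pics/wrist8.png

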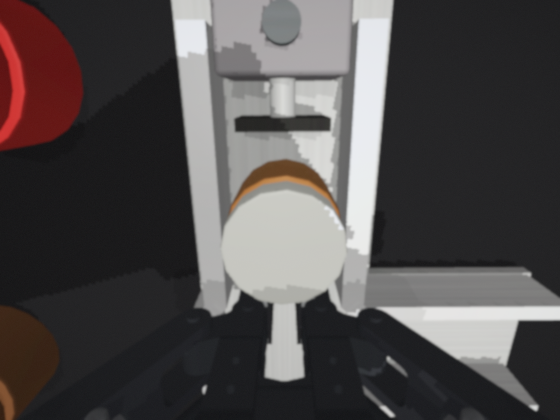

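The jar is in the lane with its lid at (284,240). The rubber at row 130 is still clear by 15–20 mm, and the jar is centred. I approach slowly by feel.

Run:
```python
from h import *;import pickle
from plant import robot
r=robot.move_straight(g2w(0,.052,.025),vel=.018,contact_N=3.5);st(robot,f"feel {r}")
robot.sleep(.1);st(robot)
f=robot.grab_frame("wrist");cv2.imwrite("pics/wrist9.png",f["image"][:,:,::-1])
```

```text
feel True t25.23 g [-0.0003  0.0203] z0.0247 F gx 0.0 gy -0.4 z -0.4 op 0.12
 t25.32 g [-0.0006  0.0202] z0.0245 F gx 0.1 gy 0.4 z -0.2 op 0.12
```

View pics/wrist9.png

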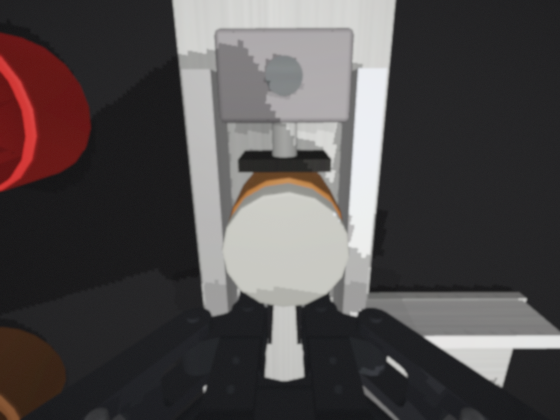

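It touches the rubber at TCP y = 20.3 mm, where I predicted. I'll push to an actual y of about 26.3 mm.

Run:
```python
from h import *;import pickle
from plant import robot
for y in (.0233,.0263,.0285):
    r=robot.move_straight(g2w(0,y,.025),vel=.012,contact_N=11);st(robot,f"{r}")
robot.sleep(.3);st(robot)
f=robot.grab_frame("wrist");cv2.imwrite("pics/wrist10.png",f["image"][:,:,::-1])
```

```text
False t25.82 g [-0.0002  0.0211] z0.0247 F gx 1.7 gy -4.7 z 0.5 op 0.12
False t26.22 g [-0.0002  0.0235] z0.0247 F gx 1.0 gy -5.8 z -1.2 op 0.12
False t26.55 g [-0.0003  0.0257] z0.0247 F gx 0.6 gy -6.5 z -1.0 op 0.12
 t26.85 g [-0.0003  0.0258] z0.0247 F gx 1.3 gy -5.9 z 0.4 op 0.12
```

View pics/wrist10.png

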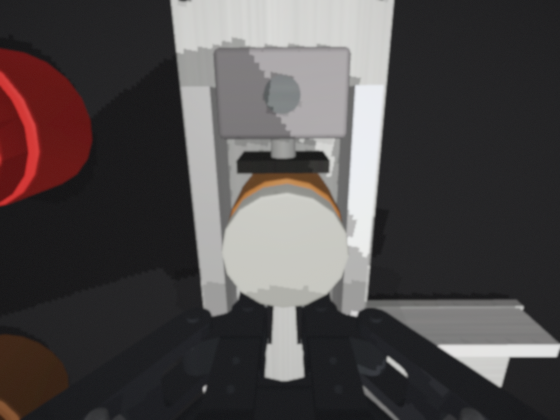

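The gap between block and rubber went from 30 to 15 rows. The camera's own 5.5 mm move shifted the scene about 18 rows, so the stop is in by about 4.6 mm. I back off and check everything from above.

Run:
```python
from h import *;import pickle
from plant import robot
robot.move_straight(g2w(0,.005,.025),vel=.05)
robot.move_straight(g2w(0,-.02,.13),vel=.15)
robot.goto(g2w(0,-.035,.30),[np.pi,0,YAW]);robot.sleep(.3);st(robot)
f=robot.grab_frame("wrist");cv2.imwrite("pics/wrist11.png",f["image"][:,:,::-1])
W=cloud(f);m=((W[...,2]>.05)&(W[...,2]<.066)).astype(np.uint8)
n,l,s,c=cv2.connectedComponentsWithStats(m)
for i in range(1,n):
    if s[i,4]>500 and c[i][1]<300: print(s[i],"g",w2g(ray(f,[c[i]],.058)).round(4),np.nanmedian(W[l==i][:,2]).round(4))
f=robot.grab_frame("side");cv2.imwrite("pics/side11.png",f["image"][:,:,::-1])
```

```text
t29.40 g [-0.0005 -0.0349] z0.2988 F gx -0.3 gy -0.0 z 0.7 op 0.12
[505   0  55  35 680] g [[0.2426 0.1242]] 0.0611
[ 144   19   56   61 2556] g [[-0.1203  0.0993]] 0.0515
[ 265   68   40   43 1319] g [[-0.0008  0.06  ]] 0.0573
[442 128  37  37 997] g [[ 0.2008 -0.0014]] 0.0513
[ 124  163   49   48 1743] g [[-0.1649 -0.0502]] 0.0515
[ 262  228   46   44 1375] g [[-0.001  -0.1314]] 0.0573
[379 234  33  30 745] g [[ 0.1406 -0.1317]] 0.0512
```

View pics/wrist11.png

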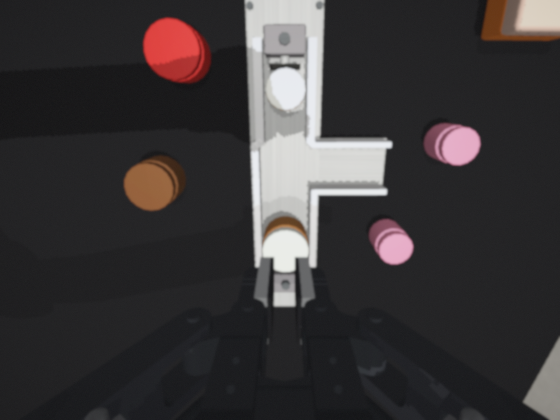

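View pics/side11.png

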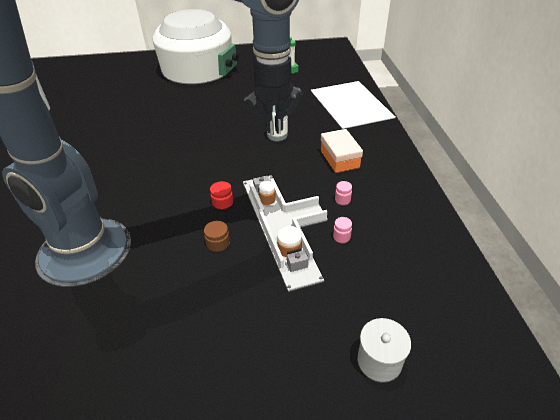

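Both jars are upright and centred (lids at z ≈ 57 mm), the bystanders haven't moved and the gripper is clear. I'm handing in.

Run:
```python
from plant import robot
print(robot.close_job(),robot.sense()["t"])
```

```text
the job is handed in; nothing more can be done
the job is handed in; nothing more can be done
```

Both jars are where you wanted them, and I handed the job in at about 29.4 s of the 67 s. I pushed the big jar back into the recess, slid the small jar out of the slot to the mouth, then pushed it along the lane to its stop. I did it with nearly closed fingers and never gripped or lifted a jar. Sampled wrist forces stayed at or below about 7 N, and the closing call reports no verdict.

| | Position in the guide | Stop pushed in |
|---|---|---|
| Big jar | x ≈ -1 mm, y ≈ -135 mm | about 5.5 mm |
| Small jar | x ≈ -1 mm, y ≈ +60 mm | about 4.6 mm |

- **Final check:** both lids were level at about 57 mm, the gripper was clear of everything, and the bystanders and look-alikes stood where they started.
- **Recess stop, less certain:** I worked out its travel from force and arm position, and did not measure it in a picture. The outlet stop's travel was also read from two pictures.
- **Big jar readings disagreed:** the three pictures gave y of -131 (fingers partly hiding the jar), -132 and -135 mm, against -138 mm from the finger position. All are beyond the required -125 mm.

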